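Seat a lens barrel in a sprung V-block and hold it down

ROBOT

A 7-joint arm with a two-finger parallel gripper is mounted at the origin on the work surface. World frame = base frame: x ahead of the robot, y to its left, z up, the work surface at z = 0. Lengths are in mm, angles in rad, forces in N, time in s.
With the tool pointing down it reaches from about 400 to 875 mm from the base axis. Payload 4.4 kg.
Tool frame: the origin (TCP) lies at the very end of the fingers, on their centre line; the grasp point (between the pads) lies 19 mm behind it; z points along the fingers, y is the line along which they close (so a half turn about z gives the same grasp; the last joint's range is limited). The gripper opens to 85 mm and grips with 20 to 120 N. Pads are 22 mm wide; open, the fingers measure 114 mm over their backs; the gripper's body (76 mm by 85 mm) begins 54 mm behind the grasp point. The pads swing forward as they close: fully open they stand 13 mm farther back than shut.
Start: joints at [-1.391, 0.628, 0.038, 1.517, -0.027, 0.996, -0.02], TCP at [158.141, 630.483, 231.313] pointing down, gripper open.
Joint ranges: [-3.06, 3.06], [-0.37, 2.12], [-1.25, 1.32], [0.18, 2.47], [-1.1, 4.24], [0.23, 1.98], [-2.94, 2.94]. Speed limits (rad/s): [2.57, 2.57, 3.14, 3.14, 3.14, 3.14, 3.14].

INTERFACE

Orientations are given as [roll, pitch, yaw] about the fixed x, y, z axes, in that order (R = Rz(yaw) Ry(pitch) Rx(roll)).
In Python, from cell import ctrl gives the robot as it stands.
- The arm moves only by the tool jog_arm, never from a script. Its argument "plan" is a list of rows, each an object of numbers: "tx", "ty", "tz": the shift along the tool's x, y, z as a fraction of full scale; "wx", "wy", "wz": the turn, a rotation vector about the tool's x, y, z as a fraction of full scale; "claw": the closure, from 0 (fully open) to 1 (shut). In form: [{"tx": .., "ty": .., "tz": .., "wx": .., "wy": .., "wz": .., "claw": ..}, ...]. A call has 1 to 12 rows; each row is the pose to reach, as a shift and turn from the pose commanded when the call began, along the tool's axes at that moment; what a row does not reach only later rows make up. Full scale, the value 1, is 300 mm for a shift and 90 degrees for a turn. A row lasts 1/10 s, in which the tool goes at most 50 mm and 8.59 degrees, less where a joint would pass 70% of its speed; a pose out of reach is approached as far as the arm can. A call with a number of a shift or a turn outside -1 to 1 is refused whole. A call with a gripper value outside its range is refused whole. The fingers move at their own pace and stop on an object; the grip force is fixed at half the most. Time passes only in rows, so rows that repeat a pose let the fingers close. It gives the time, the measured TCP pose, the force, the opening and the grip force at its end, in the units of the state.
- ctrl.read_state(): the state, without advancing time (a new reading comes with each control period).
- ctrl.get_image(name): name is "side" or "top"; returns a dict with "img" (384x512x3 uint8, red, green, blue), "depth" (384x512 float32, mm along the optical axis (not along the pixel's ray), 0 where there is no reading), "fx", "fy", "cx", "cy" (pixels), "position" and "orientation" of the camera in the world. Camera axes: x right, y down, z forward; pixel columns grow to the right and rows downward; lengths in mm; the calibration is good to about 2 mm. A picture is of the moment at which its call begins.
- ctrl.finish_job(): hands the job in; it is judged then, once.
Trained networks look in a picture, given as the dict that the camera call returned (one of the last four; its "shot" number tells which), for a name from the list of things; names that differ only in an ending like _2 or _b are one class to them, and where a whole thing is asked for, a point or a joint stands for the part that bears it (a point fixed in the world has none). Each returns a list of dicts, best first, with "score" (0 to 1); they miss things now and then, are a little off and sometimes report something else, mostly with a low value. They report only what shows in the picture. A call takes as long as a camera call. They do not tell look-alikes from the thing itself.
- ctrl.trace(picture, thing): "pixels" (384x512 bool, what is visible of it) and "extent" ([centre column, centre row, width, height] in pixels, round what is visible of it).
The state is a dict: "clock": time; "qpos": joint angles; "qd": joint speeds; "tau": joint torques, N m; "eef_pos": TCP position; "tool_rot": TCP orientation; "force": force on the tool from outside, world axes, zero at the start; "torque": the same for the moment, N m; "width": finger opening in mm; "gripper_force": force on a finger pad.
Only numpy, scipy, OpenCV 4.12 (cv2) and the standard library are available. Lean on these libraries where they do the work, as an engineer would, in place of code of your own. Each camera call takes 0.05 s, during which the arm holds its last target. There are 200 camera calls.

TASK

Lift the blue dust cover off the V-block by its white fin and hang it astride the middle of the rail's bar, roof ridge along the bar, and let go of it. Then take the white lens barrel from its orange cradle and lay it centred along the V, without letting it fall to the table, and push down on its middle so that it bears firmly on both sides of the V and the V-block has sunk on its springs by more than half its travel, best nearly all of it. Your program finishes while still holding it pressed down there, and leave the other things on the bench where they are.

Things in the scene. Friction and masses are not known exactly. Their poses are not given: they have to be found in the camera images.
- cover_grip (a point): Grip point on the cover's white fin. Fin: 40 mm long (x), 12 thick (y), from the roof ridge 23 mm below to 13 mm above this point. Ridge runs along x, z up. Cover's flap bottoms are 108 mm below this point, inside of its ridge 27 mm below. At the start it stands over the V-block on the fixture's plate, ridge along the V, 6 mm of room each side: lift it straight up.
- cover_ridge (a point): Middle of the inside of the cover's roof ridge, 81 mm above the flap bottoms; the ridge runs along its x. When the cover hangs properly this point is about 7 mm above the bar's axis.
- cover: The blue dust cover, a folded-sheet saddle like a gabled roof: 120 mm long (x), 78 wide (y), two upright flaps 60 mm high under two roof panels sloping 30 degrees, sheet 3 mm thick, inside width 72 mm, open below and at both ends, 160 g. Origin midway between the flap bottoms, axes as cover_grip.
- rail_mid (a point): Middle of the rail's horizontal steel bar, on its axis, 120 mm above the table; the bar is 12 mm in diameter, 240 mm long and runs along this point's y. z is up. Fixed to the table.
- rail: The rail: the bar on two steel posts 230 mm apart with black clamps (18 mm) on top and round dark feet (40 mm); origin on the table below the bar's middle. Its yaw varies: y is the bar's direction.
- lens_center (a point): Centre of the lens barrel: a smooth white cylinder 32 mm in diameter and 130 mm long along its x, with a brass band at one end and a dark one at the other, 140 to 280 g. At the start it lies level in the cradle, its axis 36 mm above the table.
- lens: The lens barrel as a body; origin at its centre, x along the barrel. Let go in the V it settles on both sides, and pushed from above with shut fingers on its middle it bears evenly on both; pinched between the fingers it can be forced against one side only, by a grip 1 or 2 mm off the V's middle.
- cradle: Fixed storage cradle: black plate 130 x 60 x 6 mm with two orange V rests (20 mm wide, 48 mm across, tops 31 mm above the table) 47 mm to either side of the middle along its x, so that 74 mm are free between them for fingers. Origin under its centre on the table; x lies along the barrel.
- fixture: Fixed dark steel plate 150 x 110 x 10 mm under the V-block; origin under its centre on the table, x along the V.
- v_seat (a point): Where the barrel's centre lies when seated: x along the V, z up, 66.6 mm above the table with the V-block up; sinks with it. V-block: metal, 112 x 60 mm, 90 degree V, root line 22.6 mm below this point; two V cheeks 25 mm long, 42.5 mm either side of the middle along x, tops 1.5 mm above this point; between them 60 mm free for fingers, down to 38.6 mm below this point.
- vblock (a joint): How far the V-block has sunk on its springs: 0 up, 0.008 m at its lower stop. It starts to sink at about 4 to 5 N on the barrel and needs 1.2 N more for each mm (14 to 15 N all the way down); it springs up again when let go.
- cap_a: Bystander: black screw cap, 38 mm wide, 26 mm high; origin under its centre.
- cap_b: Bystander: a second such black cap; origin under its centre.
- reagent: Bystander: amber bottle, 60 mm wide, 120 mm high; origin under its centre.
- specimen: Bystander: small clear specimen jar, 54 mm wide, 60 mm high; origin under its centre.
- dish: Bystander: flat glass dish, 90 mm wide, 15 mm high; origin under its centre.
- driver: Bystander: screwdriver 160 mm long lying on the table; origin under it.
- slidebox: Bystander: green slide box 90 x 60 x 35 mm; origin under its centre.
There are look-alikes about, which are no part of the job. What is shaped like the fixture but green or red is not meant.

How it is judged:
By the outcome, as a careful person would: the job done as asked, in the order asked, and still so for the second after the job is handed in, while the arm keeps its last pose, push and grip.
It also fails if it takes over 72 s, if anything falls off the work surface, if the arm or the gripper's body presses on something with over 40 N, if the wrist force passes 120 N, or if a joint passes its speed limit or range.

## Working session

There is one attempt and no reset: what is moved stays moved. The work goes in short steps, Python scripts to look and compute and a tool call to move; the robot and the scene stay as the last step left them, time stands still between calls to the robot, and variables do not carry over. Pictures are saved under pics/ and viewed, at most 10 in all, crops included, and the job is handed in when it is done.

Besides the shell and the picture viewer there is one more tool, called as name(argument=value, ...), one argument or row to a line, values as JSON. jog_arm: Moves the arm, as the interface text tells. Shift numbers are shares of 300 mm and turn numbers shares of 90 degrees, none past 1 either way. Its arguments: {"type":"object","properties":{"plan":{"type":"array"}},"required":["plan"]}

```bash
ls; mkdir -p pics; cat > h.py <<'E'
import numpy as np, cv2
from cell import ctrl
from scipy.spatial.transform import Rotation as R
def shot(n): return ctrl.get_image(n)
def save(p,name): cv2.imwrite('pics/'+name, p['img'][:,:,::-1])
def cloud(p):
    d=p['depth']; v,u=np.mgrid[:d.shape[0],:d.shape[1]]
    c=np.stack([(u-p['cx'])/p['fx']*d,(v-p['cy'])/p['fy']*d,d],-1)
    o=np.array(p['orientation'])
    M=o if o.shape==(3,3) else R.from_euler('xyz',o).as_matrix()
    return c@M.T+np.array(p['position'])
E
python3 - <<'E'
from h import *
s=ctrl.read_state(); print({k:np.round(v,3).tolist() for k,v in s.items()})
T=shot('top');S=shot('side')
for p,n in((T,'top'),(S,'side')):
    save(p,n+'1.png'); print(n,p['position'],p['orientation'],p['fx'],p['cx'],p['cy'])
    C=cloud(p)
    for t in['cover','rail','lens','cradle','fixture','slidebox']:
        for r in ctrl.trace(p,t)[:3]:
            m=r['pixels']&(p['depth']>0); q=C[m]
            print(n,t,round(r['score'],2),np.round(r['extent']),m.sum(),np.round(np.median(q,0)) if len(q) else '',np.round(np.percentile(q,[2,98],axis=0)).tolist() if len(q) else '')
np.savez('s1.npz',tc=cloud(T),ti=T['img'],sc=cloud(S),si=S['img'])
E
```

```text
pics
{'clock': 0.0, 'qpos': [-1.391, 0.629, 0.038, 1.518, -0.027, 0.996, -0.02], 'qd': [-0.001, -0.001, -0.001, 0.001, 0.0, -0.001, 0.0], 'tau': [-0.0, -56.34, 1.226, -19.343, 0.011, 0.011, -0.0], 'eef_pos': [157.974, 629.869, 230.391], 'tool_rot': [-3.14, 0.0, 2.896], 'force': [0.644, 0.226, -0.095], 'torque': [0.036, -0.019, -0.015], 'gripper_force': 0.0, 'width': 85.173}
top [ 221.17845533  -19.45805372 1579.83201143] [-2.96419063e+00 -6.57530189e-04 -1.57370610e+00] 460.5905839631393 261.8506318870307 197.88455506677695
top cover 0.6 [260. 189.  28.  37.] 878 [523. -12.  83.] [[465.0, -52.0, 8.0], [587.0, 28.0, 133.0]]
top rail 0.71 [347. 206.  26.  80.] 461 [ 484. -301.  122.] [[343.0, -329.0, 1.0], [595.0, -270.0, 133.0]]
top lens 0.78 [172. 179.  11.  37.] 369 [554. 284.  49.] [[495.0, 271.0, 37.0], [622.0, 302.0, 58.0]]
top cradle 0.71 [175. 183.  19.  35.] 240 [564. 267.   8.] [[497.0, 257.0, 0.0], [614.0, 316.0, 37.0]]
top fixture 0.97 [260. 194.  36.  46.] 545 [477. -11.  11.] [[446.0, -71.0, 0.0], [587.0, 47.0, 73.0]]
top fixture 0.97 [142. 247.  46.  47.] 1462 [336. 373.
[... 1113 characters left out ...]
[[488.0, 284.0, -2.0], [611.0, 315.0, 32.0]]
side cradle 0.35 [167. 160.  21.  19.] 308 [ 779. -219.    5.] [[739.0, -253.0, -2.0], [815.0, -174.0, 15.0]]
side cradle 0.16 [232. 197.  43.  38.] 1225 [520.  12.  74.] [[462.0, -39.0, 12.0], [580.0, 32.0, 127.0]]
side fixture 0.79 [292. 316.  69.  55.] 2315 [333. 392.  15.] [[260.0, 323.0, 3.0], [408.0, 442.0, 67.0]]
side fixture 0.78 [203. 121.  38.  32.] 843 [ 690. -416.   20.] [[620.0, -479.0, -0.0], [762.0, -382.0, 66.0]]
side fixture 0.74 [256. 140.  69.  36.] 455 [ 510. -300.   92.] [[342.0, -403.0, -4.0], [598.0, -273.0, 127.0]]
side slidebox 0.69 [250. 116.  27.  15.] 337 [ 497. -481.   30.] [[454.0, -527.0, 1.0], [539.0, -467.0, 38.0]]
```

```bash
python3 - <<'E'
import cv2,numpy as np
t=cv2.imread('pics/top1.png');s=cv2.imread('pics/side1.png')
cv2.imwrite('pics/t_big.png',cv2.resize(t[100:330,90:450],None,fx=2.2,fy=2.2,interpolation=cv2.INTER_CUBIC))
cv2.imwrite('pics/s_big.png',cv2.resize(s[90:360,110:350],None,fx=2.2,fy=2.2,interpolation=cv2.INTER_CUBIC))
E
```

```text
(no output)
```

View pics/t_big.png

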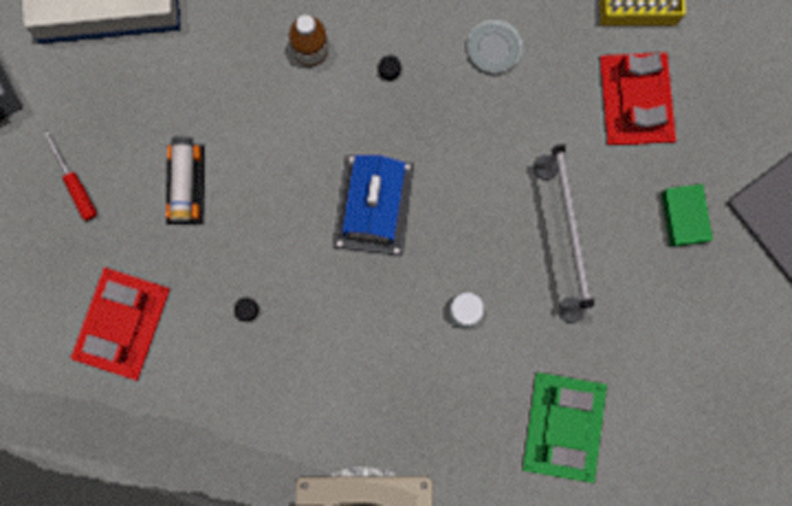

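View pics/s_big.png

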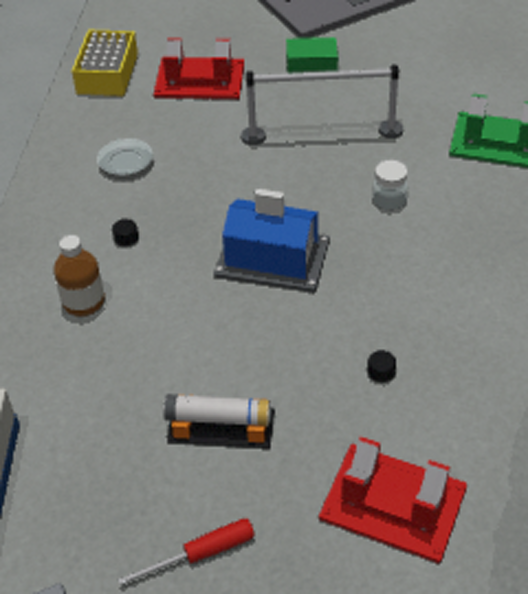

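```bash
python3 - <<'E'
from h import *
z=np.load('s1.npz')
def rep(n,q):
    if len(q)<5: print(n,len(q));return
    (cx,cy),(w,h),a=cv2.minAreaRect(q[:,:2].astype(np.float32))
    if w<h: w,h,a=h,w,a+90
    c=q[:,:2]-q[:,:2].mean(0);e=np.linalg.svd(c,full_matrices=False)[2][0]
    pa=np.degrees(np.arctan2(e[1],e[0]))
    print(n,len(q),'rect',np.round([cx,cy,w,h,(a+90)%180-90],1),'mean',np.round(q.mean(0),1),'pca',round((pa+90)%180-90,1),'z',np.round(np.percentile(q[:,2],[5,50,95]),1))
for k in'ts':
    C=z[k+'c'];I=z[k+'i'].astype(int);X,Y,Z=C[...,0],C[...,1],C[...,2]
    box=lambda a,b,c,d:(X>a)&(X<b)&(Y>c)&(Y<d)
    r,g,b=I[...,0],I[...,1],I[...,2]
    white=(abs(r-b)<40)&(r>110)
    blue=(b>r+40)
    cb=box(430,620,-90,70)
    rep(k+' fin',C[cb&white&(Z>105)])
    rep(k+' fintop',C[cb&white&(Z>124)])
    rep(k+' blue',C[cb&blue])
    rep(k+' roof',C[cb&blue&(Z>72)])
    rep(k+' plate',C[cb&(Z>4)&(Z<16)])
    rl=box(320,620,-350,-250)
    rep(k+' bar',C[rl&(Z>115)&(Z<135)])
    rep(k+' clampbar dark',C[rl&(Z>112)&(r<70)])
    rep(k+' bar light',C[rl&(Z>112)&(r>100)])
    rep(k+' lens',C[box(470,650,250,330)&(Z>42)&(Z<60)])
    rep(k+' cradle',C[box(470,650,230,340)&(Z>3)])
E
```

```text
t fin 44 rect [521.5 -13.2  37.5  11.2  -9.5] mean [520.4 -13.1 131.5] pca -9.6 z [124.3 132.1 136. ]
t fintop 41 rect [521.5 -13.2  37.5  11.1  -9.5] mean [520.6 -13.  132.3] pca -8.2 z [128.4 132.3 136.1]
t blue 813 rect [522.7 -14.2 119.8  80.6  -8.9] mean [520.9 -14.4  80.2] pca -10.4 z [51.4 82.7 95.3]
t roof 721 rect [523.  -13.1 119.8  77.7  -9.1] mean [521.8 -13.2  84.4] pca -9.9 z [74.4 83.9 95.7]
t plate 643 rect [ 5.254e+02 -9.500e+00  1.849e+02  1.578e+02 -2.000e-01] mean [512.9 -12.1   9.1] pca -0.1 z [ 4.3  9.2 14.7]
t bar 301 rect [ 469.7 -302.3  242.8   17.7    8.1] mean [ 467.4 -302.4  125.9] pca 8.0 z [120.2 125.6 132.2]
t clampbar dark 43 rect [ 467.8 -302.6  238.8   17.3    8.2] mean [ 459.3 -302.8  128.6] pca 8.1 z [115.7 129.3 134.7]
t bar light 233 rect [ 473.4 -302.5  228.    14.1    9.1] mean [ 466.5 -303.1  125.7] pca 8.2 z [120.8 125.4 130.8]
t lens 324 rect [559.  286.6 130.7  31.1   0.8] mean [558.9 285.7  50.2] pca -0.2 z [43.8 49.9 56.9]
t cradle 954 rect [ 5.602e+02  2.849e+02  1.772e+02  1.095e+02 -2.000e-01] mean [553.9 282.9  24.7] pca -1.5 z [ 3.6 
[... 371 characters left out ...]
n [520.4  -2.9  82.4] pca -6.9 z [73.2 82.2 92.6]
s plate 424 rect [519.9 -15.9 165.9 129.6  -3.5] mean [505.6  15.6   8.8] pca 12.9 z [ 4.9  8.7 14. ]
s bar 230 rect [ 464.8 -301.3  237.5   23.3    7.4] mean [ 463.3 -302.3  121.8] pca 7.9 z [116.4 122.  127.5]
s clampbar dark 37 rect [ 465.  -301.2  237.9   23.1    7.4] mean [ 467.9 -298.6  123.1] pca 7.8 z [114.3 124.8 129.2]
s bar light 146 rect [ 465.3 -303.9  216.3   16.8    8.1] mean [ 465.1 -303.5  122.2] pca 7.8 z [116.8 122.5 126.3]
s lens 408 rect [555.8 286.  130.7  31.9  -1.6] mean [554.9 288.3  48.1] pca -0.0 z [42.8 48.3 53. ]
s cradle 1007 rect [559.  285.1 176.  106.8   1.9] mean [552.5 295.1  29.5] pca 1.0 z [ 3.7 35.4 51.7]
```

```bash
cat >> h.py <<'E'
def goto(base,wps):
    """base: x,y,z,yaw(deg) commanded, tool pointing down; wps likewise -> row numbers; returns last pose after rounding"""
    b=np.array(base,float);M=R.from_euler('xyz',[180,0,b[3]],degrees=True).as_matrix();out=b
    for w in wps:
        w=np.array(w,float); t=np.round(M.T@(w[:3]-b[:3])/300,3); a=round(-((w[3]-b[3]+180)%360-180)/90,3)
        out=np.r_[b[:3]+M@t*300,b[3]-a*90]; print('t',t,'wz',a,'->',np.round(out,2))
    return out
E
python3 - <<'E'
from h import *
for i in range(3):
    s=ctrl.read_state();print(s['eef_pos'],s['tool_rot'],s['clock'])
b=[158.1,630.5,231.3,165.93]
b=goto(b,[[300,370,231.3,170.7]])
b=goto(b,[[430,120,231,170.7]])
b=goto(b,[[521,-13.3,190,170.7]])
E
```

```text
[158.10974072 630.48745613 231.32611094] [ 3.14157871e+00 -5.19211120e-05  2.89581951e+00] 0.7
[158.10974072 630.48745613 231.32611094] [ 3.14157871e+00 -5.19211120e-05  2.89581951e+00] 0.7
[158.10974072 630.48745613 231.32611094] [ 3.14157871e+00 -5.19211120e-05  2.89581951e+00] 0.7
t [-0.67  -0.727 -0.   ] wz -0.053 -> [300.05 370.08 231.3  170.7 ]
t [-0.562 -0.753  0.001] wz 0.0 -> [429.93 119.9  231.   170.7 ]
t [-0.371 -0.389  0.137] wz 0.0 -> [520.9  -13.25 189.9  170.7 ]
```

jog_arm(
  plan=[
    {"tx": -0.67,"ty": -0.727,"tz": 0,"wz": -0.053,"claw": 0},
    {"tx": -0.67,"ty": -0.727,"tz": 0,"wz": -0.053,"claw": 0},
    {"tx": -0.67,"ty": -0.727,"tz": 0,"wz": -0.053,"claw": 0},
    {"tx": -0.67,"ty": -0.727,"tz": 0,"wz": -0.053,"claw": 0},
    {"tx": -0.67,"ty": -0.727,"tz": 0,"wz": -0.053,"claw": 0},
    {"tx": -0.67,"ty": -0.727,"tz": 0,"wz": -0.053,"claw": 0},
    {"tx": -0.67,"ty": -0.727,"tz": 0,"wz": -0.053,"claw": 0},
    {"tx": -0.67,"ty": -0.727,"tz": 0,"wz": -0.053,"claw": 0},
  ],
)

```text
invalid input at $.plan[0]: expected keys tx, ty, tz, wx, wy, wz, claw
```

jog_arm(
  plan=[
    {"tx": -0.562,"ty": -0.753,"tz": 0,"claw": 0},
    {"tx": -0.562,"ty": -0.753,"tz": 0,"claw": 0},
    {"tx": -0.562,"ty": -0.753,"tz": 0,"claw": 0},
    {"tx": -0.562,"ty": -0.753,"tz": 0,"claw": 0},
    {"tx": -0.562,"ty": -0.753,"tz": 0,"claw": 0},
    {"tx": -0.562,"ty": -0.753,"tz": 0,"claw": 0},
    {"tx": -0.562,"ty": -0.753,"tz": 0,"claw": 0},
    {"tx": -0.562,"ty": -0.753,"tz": 0,"claw": 0},
  ],
)

```text
invalid input at $.plan[0]: expected keys tx, ty, tz, wx, wy, wz, claw
```

jog_arm(
  plan=[
    {"tx": -0.371,"ty": -0.389,"tz": 0.137,"claw": 0},
    {"tx": -0.371,"ty": -0.389,"tz": 0.137,"claw": 0},
    {"tx": -0.371,"ty": -0.389,"tz": 0.137,"claw": 0},
    {"tx": -0.371,"ty": -0.389,"tz": 0.137,"claw": 0},
    {"tx": -0.371,"ty": -0.389,"tz": 0.137,"claw": 0},
    {"tx": -0.371,"ty": -0.389,"tz": 0.137,"claw": 0},
    {"tx": -0.371,"ty": -0.389,"tz": 0.137,"claw": 0},
    {"tx": -0.371,"ty": -0.389,"tz": 0.137,"claw": 0},
  ],
)

```text
invalid input at $.plan[0]: expected keys tx, ty, tz, wx, wy, wz, claw
```

jog_arm(
  plan=[
    {"tx": -0.67,"ty": -0.727,"tz": 0,"wx": 0,"wy": 0,"wz": -0.053,"claw": 0},
    {"tx": -0.67,"ty": -0.727,"tz": 0,"wx": 0,"wy": 0,"wz": -0.053,"claw": 0},
    {"tx": -0.67,"ty": -0.727,"tz": 0,"wx": 0,"wy": 0,"wz": -0.053,"claw": 0},
    {"tx": -0.67,"ty": -0.727,"tz": 0,"wx": 0,"wy": 0,"wz": -0.053,"claw": 0},
    {"tx": -0.67,"ty": -0.727,"tz": 0,"wx": 0,"wy": 0,"wz": -0.053,"claw": 0},
    {"tx": -0.67,"ty": -0.727,"tz": 0,"wx": 0,"wy": 0,"wz": -0.053,"claw": 0},
    {"tx": -0.67,"ty": -0.727,"tz": 0,"wx": 0,"wy": 0,"wz": -0.053,"claw": 0},
    {"tx": -0.67,"ty": -0.727,"tz": 0,"wx": 0,"wy": 0,"wz": -0.053,"claw": 0},
  ],
)

```text
clock: 1.5
eef_pos: [300.9, 369.4, 231.8]
tool_rot: [3.141, 0.0, 2.976]
force: [-0.1, 0.4, 0.2]
width: 85.4
gripper_force: 0.0
```

jog_arm(
  plan=[
    {"tx": -0.562,"ty": -0.753,"tz": 0,"wx": 0,"wy": 0,"wz": 0,"claw": 0},
    {"tx": -0.562,"ty": -0.753,"tz": 0,"wx": 0,"wy": 0,"wz": 0,"claw": 0},
    {"tx": -0.562,"ty": -0.753,"tz": 0,"wx": 0,"wy": 0,"wz": 0,"claw": 0},
    {"tx": -0.562,"ty": -0.753,"tz": 0,"wx": 0,"wy": 0,"wz": 0,"claw": 0},
    {"tx": -0.562,"ty": -0.753,"tz": 0,"wx": 0,"wy": 0,"wz": 0,"claw": 0},
    {"tx": -0.562,"ty": -0.753,"tz": 0,"wx": 0,"wy": 0,"wz": 0,"claw": 0},
    {"tx": -0.562,"ty": -0.753,"tz": 0,"wx": 0,"wy": 0,"wz": 0,"claw": 0},
    {"tx": -0.562,"ty": -0.753,"tz": 0,"wx": 0,"wy": 0,"wz": 0,"claw": 0},
  ],
)

```text
clock: 2.3
eef_pos: [430.2, 121.0, 231.3]
tool_rot: [3.141, 0.0, 2.98]
force: [0.1, 1.0, 0.1]
width: 85.3
gripper_force: 0.0
```

jog_arm(
  plan=[
    {"tx": -0.371,"ty": -0.389,"tz": 0.137,"wx": 0,"wy": 0,"wz": 0,"claw": 0},
    {"tx": -0.371,"ty": -0.389,"tz": 0.137,"wx": 0,"wy": 0,"wz": 0,"claw": 0},
    {"tx": -0.371,"ty": -0.389,"tz": 0.137,"wx": 0,"wy": 0,"wz": 0,"claw": 0},
    {"tx": -0.371,"ty": -0.389,"tz": 0.137,"wx": 0,"wy": 0,"wz": 0,"claw": 0},
    {"tx": -0.371,"ty": -0.389,"tz": 0.137,"wx": 0,"wy": 0,"wz": 0,"claw": 0},
    {"tx": -0.371,"ty": -0.389,"tz": 0.137,"wx": 0,"wy": 0,"wz": 0,"claw": 0},
    {"tx": -0.371,"ty": -0.389,"tz": 0.137,"wx": 0,"wy": 0,"wz": 0,"claw": 0},
    {"tx": -0.371,"ty": -0.389,"tz": 0.137,"wx": 0,"wy": 0,"wz": 0,"claw": 0},
  ],
)

```text
clock: 3.1
eef_pos: [520.4, -11.1, 190.7]
tool_rot: [3.141, 0.0, 2.982]
force: [-0.3, 0.0, 0.3]
width: 85.6
gripper_force: 0.0
```

```bash
python3 - <<'E'
from h import *
s=ctrl.read_state();print(s['eef_pos'],s['tool_rot'],s['clock'])
S=shot('side');save(S,'side2.png')
cv2.imwrite('pics/s2c.png',cv2.resize(S['img'][110:260,150:320,::-1],None,fx=3.5,fy=3.5,interpolation=cv2.INTER_CUBIC))
E
```

```text
[520.39645144 -11.14109166 190.6505904 ] [3.14061185e+00 1.09498522e-04 2.98236615e+00] 3.1
```

View pics/s2c.png

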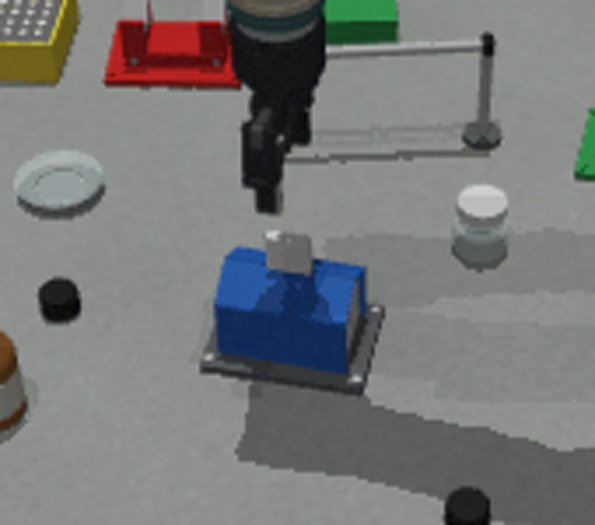

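The close crop shows the blue cover with its white fin (crop 288,250; frame ≈(232,181)) on the dark steel plate, and the open gripper stands over it. The look-alikes are red at (142,247) and (378,145), and green at (349,293) in the top view; I chose the dark one at (260,190).

jog_arm(
  plan=[
    {"tx": 0,"ty": 0,"tz": 0.1,"wx": 0,"wy": 0,"wz": 0,"claw": 0},
    {"tx": 0,"ty": 0,"tz": 0.18,"wx": 0,"wy": 0,"wz": 0,"claw": 0},
    {"tx": 0,"ty": 0,"tz": 0.24,"wx": 0,"wy": 0,"wz": 0,"claw": 0},
    {"tx": 0,"ty": 0,"tz": 0.28,"wx": 0,"wy": 0,"wz": 0,"claw": 0},
    {"tx": 0,"ty": 0,"tz": 0.293,"wx": 0,"wy": 0,"wz": 0,"claw": 0},
    {"tx": 0,"ty": 0,"tz": 0.293,"wx": 0,"wy": 0,"wz": 0,"claw": 0},
    {"tx": 0,"ty": 0,"tz": 0.293,"wx": 0,"wy": 0,"wz": 0,"claw": 0},
    {"tx": 0,"ty": 0,"tz": 0.293,"wx": 0,"wy": 0,"wz": 0,"claw": 0},
  ],
)

```text
clock: 3.95
eef_pos: [521.5, -13.3, 103.1]
tool_rot: [3.141, 0.002, 2.979]
force: [-0.6, 0.1, 0.6]
width: 85.4
gripper_force: 0.0
```

jog_arm(
  plan=[
    {"tx": 0,"ty": 0,"tz": 0,"wx": 0,"wy": 0,"wz": 0,"claw": 1},
    {"tx": 0,"ty": 0,"tz": 0,"wx": 0,"wy": 0,"wz": 0,"claw": 1},
    {"tx": 0,"ty": 0,"tz": 0,"wx": 0,"wy": 0,"wz": 0,"claw": 1},
    {"tx": 0,"ty": 0,"tz": 0,"wx": 0,"wy": 0,"wz": 0,"claw": 1},
    {"tx": 0,"ty": 0,"tz": 0,"wx": 0,"wy": 0,"wz": 0,"claw": 1},
    {"tx": 0,"ty": 0,"tz": 0,"wx": 0,"wy": 0,"wz": 0,"claw": 1},
    {"tx": 0,"ty": 0,"tz": 0,"wx": 0,"wy": 0,"wz": 0,"claw": 1},
    {"tx": 0,"ty": 0,"tz": 0,"wx": 0,"wy": 0,"wz": 0,"claw": 1},
    {"tx": 0,"ty": 0,"tz": 0,"wx": 0,"wy": 0,"wz": 0,"claw": 1},
    {"tx": 0,"ty": 0,"tz": 0,"wx": 0,"wy": 0,"wz": 0,"claw": 1},
  ],
)

```text
clock: 4.95
eef_pos: [520.7, -13.3, 102.2]
tool_rot: [3.142, -0.0, 2.979]
force: [0.5, 0.7, -1.6]
width: 11.1
gripper_force: 61.4
```

jog_arm(
  plan=[
    {"tx": 0,"ty": 0,"tz": -0.03,"wx": 0,"wy": 0,"wz": 0,"claw": 1},
    {"tx": 0,"ty": 0,"tz": -0.08,"wx": 0,"wy": 0,"wz": 0,"claw": 1},
    {"tx": 0,"ty": 0,"tz": -0.15,"wx": 0,"wy": 0,"wz": 0,"claw": 1},
    {"tx": 0,"ty": 0,"tz": -0.22,"wx": 0,"wy": 0,"wz": 0,"claw": 1},
    {"tx": 0,"ty": 0,"tz": -0.29,"wx": 0,"wy": 0,"wz": 0,"claw": 1},
    {"tx": 0,"ty": 0,"tz": -0.36,"wx": 0,"wy": 0,"wz": 0,"claw": 1},
    {"tx": 0,"ty": 0,"tz": -0.43,"wx": 0,"wy": 0,"wz": 0,"claw": 1},
    {"tx": 0,"ty": 0,"tz": -0.49,"wx": 0,"wy": 0,"wz": 0,"claw": 1},
    {"tx": 0,"ty": 0,"tz": -0.54,"wx": 0,"wy": 0,"wz": 0,"claw": 1},
    {"tx": 0,"ty": 0,"tz": -0.57,"wx": 0,"wy": 0,"wz": 0,"claw": 1},
    {"tx": 0,"ty": 0,"tz": -0.583,"wx": 0,"wy": 0,"wz": 0,"claw": 1},
    {"tx": 0,"ty": 0,"tz": -0.583,"wx": 0,"wy": 0,"wz": 0,"claw": 1},
  ],
)

```text
clock: 6.15
eef_pos: [520.8, -13.4, 277.5]
tool_rot: [3.141, 0.0, 2.979]
force: [0.2, -0.2, -1.9]
width: 10.9
gripper_force: 61.3
```

```bash
python3 - <<'E'
from h import *
T=shot('top');S=shot('side');save(S,'side3.png')
for k,p in(('t',T),('s',S)):
    C=cloud(p);I=p['img'].astype(int);b=I[...,2]>I[...,0]+40
    m=b&(abs(C[...,0]-521)<110)&(abs(C[...,1]+13)<90)&(C[...,2]>150)
    q=C[m];print(k,len(q),q.mean(0),cv2.minAreaRect(q[:,:2].astype(np.float32)),np.percentile(q[:,2],[2,50,98]))
# V-block now visible?
for k,p in(('t',T),('s',S)):
    C=cloud(p);I=p['img'].astype(int)
    m=(abs(C[...,0]-521)<90)&(abs(C[...,1]+13)<75)
    for lo,hi in((4,16),(18,40),(50,75)):
        q=C[m&(C[...,2]>lo)&(C[...,2]<hi)]
        if len(q)>4:print(k,lo,len(q),cv2.minAreaRect(q[:,:2].astype(np.float32)))
b=[520.9,-13.25,277,170.7]
b=goto(b,[[490,-170,277,180],[467.3,-302.5,277,188]])
E
```

```text
<stdin>:6: RuntimeWarning: Mean of empty slice.
  ret = um.true_divide(
Traceback (most recent call last):
IndexError: index -1 is out of bounds for axis 0 with size 0
```

```bash
python3 - <<'E'
from h import *
S=shot('side');save(S,'side3.png');p=S
C=cloud(p);I=p['img'].astype(int);b=I[...,2]>I[...,0]+40
q=C[b&(abs(C[...,0]-521)<110)&(abs(C[...,1]+13)<90)&(C[...,2]>120)]
if len(q):print(len(q),q.mean(0),cv2.minAreaRect(q[:,:2].astype(np.float32)),np.percentile(q[:,2],[2,50,98]))
b=[520.9,-13.25,277,170.7]
b=goto(b,[[490,-170,277,180],[467.3,-302.5,277,188]])
cv2.imwrite('pics/s3c.png',cv2.resize(S['img'][60:260,150:350,::-1],None,fx=2.5,fy=2.5))
E
```

```text
1355 [520.07850074  11.29007424 235.34661422] ((520.0575561523438, -11.633979797363281), (86.20441436767578, 121.89189147949219), 80.79826354980469) [187.08432081 243.73908344 267.3897651 ]
t [ 0.017 -0.532 -0.   ] wz -0.103 -> [ 490.08 -169.93  277.    179.97]
t [ 0.021 -0.98  -0.   ] wz -0.192 -> [ 467.17 -302.37  277.    187.98]
```

View pics/s3c.png

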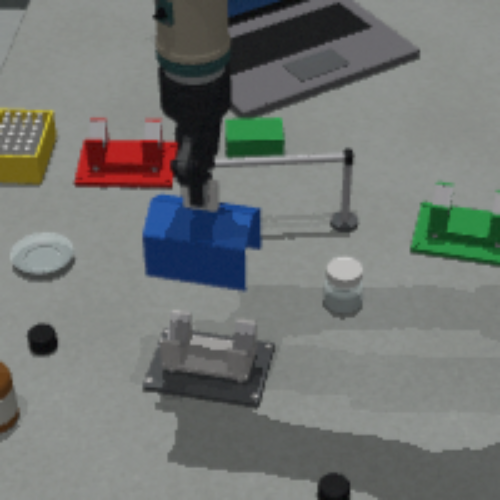

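The cover hangs level in the gripper (crop 200,240) with its bottom at about 186 mm, as expected. The V-block is now bare at crop (207,345).

jog_arm(
  plan=[
    {"tx": 0.002,"ty": -0.05,"tz": 0,"wx": 0,"wy": 0,"wz": -0.01,"claw": 1},
    {"tx": 0.004,"ty": -0.15,"tz": 0,"wx": 0,"wy": 0,"wz": -0.03,"claw": 1},
    {"tx": 0.006,"ty": -0.27,"tz": 0,"wx": 0,"wy": 0,"wz": -0.05,"claw": 1},
    {"tx": 0.008,"ty": -0.39,"tz": 0,"wx": 0,"wy": 0,"wz": -0.08,"claw": 1},
    {"tx": 0.01,"ty": -0.51,"tz": 0,"wx": 0,"wy": 0,"wz": -0.1,"claw": 1},
    {"tx": 0.012,"ty": -0.63,"tz": 0,"wx": 0,"wy": 0,"wz": -0.12,"claw": 1},
    {"tx": 0.015,"ty": -0.75,"tz": 0,"wx": 0,"wy": 0,"wz": -0.15,"claw": 1},
    {"tx": 0.018,"ty": -0.85,"tz": 0,"wx": 0,"wy": 0,"wz": -0.17,"claw": 1},
    {"tx": 0.02,"ty": -0.93,"tz": 0,"wx": 0,"wy": 0,"wz": -0.185,"claw": 1},
    {"tx": 0.021,"ty": -0.98,"tz": 0,"wx": 0,"wy": 0,"wz": -0.192,"claw": 1},
    {"tx": 0.021,"ty": -0.98,"tz": 0,"wx": 0,"wy": 0,"wz": -0.192,"claw": 1},
    {"tx": 0.021,"ty": -0.98,"tz": 0,"wx": 0,"wy": 0,"wz": -0.192,"claw": 1},
  ],
)

```text
clock: 7.5
eef_pos: [466.8, -301.6, 276.5]
tool_rot: [3.14, -0.001, -3.003]
force: [0.4, 0.8, -1.5]
width: 11.1
gripper_force: 61.3
```

```bash
python3 - <<'E'
from h import *
S=shot('side');save(S,'side4.png')
C=cloud(S);I=S['img'].astype(int);b=I[...,2]>I[...,0]+40
q=C[b&(abs(C[...,0]-467)<110)&(abs(C[...,1]+302)<90)&(C[...,2]>120)]
print(len(q),cv2.minAreaRect(q[:,:2].astype(np.float32)),np.percentile(q[:,2],[2,50,98]))
X,Y,Z=C[...,0],C[...,1],C[...,2];r=I[...,0]
q=C[(X>320)&(X<620)&(Y>-350)&(Y<-250)&(Z>105)&(Z<135)&(abs(I[...,0]-I[...,2])<40)]
print(len(q),q.mean(0),cv2.minAreaRect(q[:,:2].astype(np.float32)))
print(ctrl.read_state()['eef_pos'],ctrl.read_state()['tool_rot'])
T=shot('top')
# V-block from top
C=cloud(T);X,Y,Z=C[...,0],C[...,1],C[...,2]
m=(abs(X-521)<95)&(abs(Y+13)<80)
for lo,hi in((6,14),(20,48),(54,78)):
    q=C[m&(Z>lo)&(Z<hi)];print(lo,len(q),q.mean(0),cv2.minAreaRect(q[:,:2].astype(np.float32)))
    
C=cloud(S);X,Y,Z=C[...,0],C[...,1],C[...,2];m=(abs(X-521)<95)&(abs(Y+13)<80)
for lo,hi in((6,14),(20,48),(54,78)):
    q=C[m&(Z>lo)&(Z<hi)];print('s',lo,len(q),q.mean(0),cv2.minAreaRect(q[:,:2].astype(np.float32)))
cv2.imwrite('pics/s4c.png',cv2.resize(S['img'][60:220,170:340,::-1],None,fx=3.,fy=3.))
E
```

```text
1024 ((465.06396484375, -294.12054443359375), (122.97232055664062, 83.51197814941406), 4.226197719573975) [185.93200686 239.38642124 266.27075211]
259 [ 462.30811411 -302.53110162  120.79601449] ((465.011962890625, -302.337890625), (238.61412048339844, 20.997516632080078), 7.850625514984131)
[ 467.22814045 -300.94896977  276.63701114] [ 3.13987985e+00 -4.80547287e-04 -3.00154069e+00]
6 645 [516.10338337 -12.45930668  10.00361718] ((521.3150024414062, -13.263748168945312), (157.4644775390625, 184.25390625), 89.88561248779297)
20 353 [521.67078753 -12.62699831  30.92371417] ((521.783203125, -23.48499298095703), (85.33824920654297, 135.09437561035156), 77.26318359375)
54 196 [520.04204724 -11.6175173   63.87839286] ((521.3756103515625, -11.968509674072266), (59.98744583129883, 109.25121307373047), 82.23086547851562)
s 6 489 [512.74974106   9.37831463   8.97173807] ((520.0618896484375, -2.2800750732421875), (135.84938049316406, 150.0425262451172), 82.98816680908203)
s 20 434 [519.2450598   -6.91860451  30.65139924] ((518.037841796875, -13.176254272460938), (68.36773681640625, 111.46651458740234), 82.93446350097656)
s 54 175 [517.78908599 -15.81145019  61.51987301] ((518.5374145507812, -15.09054183959961), (66.77867889404297, 111.2412338256836), 82.7680435180664)
```

View pics/s4c.png

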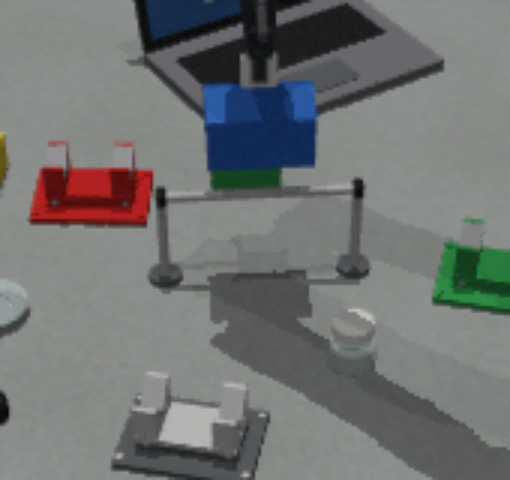

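The cover is held above the bar's middle (bar from crop (160,193) to (358,186)), aligned within a degree or two. Next it goes straight down.

jog_arm(
  plan=[
    {"tx": 0,"ty": 0,"tz": 0.04,"wx": 0,"wy": 0,"wz": 0,"claw": 1},
    {"tx": 0,"ty": 0,"tz": 0.09,"wx": 0,"wy": 0,"wz": 0,"claw": 1},
    {"tx": 0,"ty": 0,"tz": 0.14,"wx": 0,"wy": 0,"wz": 0,"claw": 1},
    {"tx": 0,"ty": 0,"tz": 0.19,"wx": 0,"wy": 0,"wz": 0,"claw": 1},
    {"tx": 0,"ty": 0,"tz": 0.24,"wx": 0,"wy": 0,"wz": 0,"claw": 1},
    {"tx": 0,"ty": 0,"tz": 0.29,"wx": 0,"wy": 0,"wz": 0,"claw": 1},
    {"tx": 0,"ty": 0,"tz": 0.34,"wx": 0,"wy": 0,"wz": 0,"claw": 1},
    {"tx": 0,"ty": 0,"tz": 0.38,"wx": 0,"wy": 0,"wz": 0,"claw": 1},
    {"tx": 0,"ty": 0,"tz": 0.41,"wx": 0,"wy": 0,"wz": 0,"claw": 1},
    {"tx": 0,"ty": 0,"tz": 0.435,"wx": 0,"wy": 0,"wz": 0,"claw": 1},
    {"tx": 0,"ty": 0,"tz": 0.45,"wx": 0,"wy": 0,"wz": 0,"claw": 1},
    {"tx": 0,"ty": 0,"tz": 0.45,"wx": 0,"wy": 0,"wz": 0,"claw": 1},
  ],
)

```text
clock: 8.8
eef_pos: [466.8, -302.3, 141.7]
tool_rot: [3.141, -0.001, -3.002]
force: [-0.9, 1.7, -1.3]
width: 11.5
gripper_force: 61.3
```

jog_arm(
  plan=[
    {"tx": 0,"ty": 0,"tz": 0.004,"wx": 0,"wy": 0,"wz": 0,"claw": 1},
    {"tx": 0,"ty": 0,"tz": 0.008,"wx": 0,"wy": 0,"wz": 0,"claw": 1},
    {"tx": 0,"ty": 0,"tz": 0.01,"wx": 0,"wy": 0,"wz": 0,"claw": 1},
    {"tx": 0,"ty": 0,"tz": 0.01,"wx": 0,"wy": 0,"wz": 0,"claw": 1},
  ],
)

```text
clock: 9.2
eef_pos: [467.2, -302.8, 139.6]
tool_rot: [-3.141, 0.001, -3.003]
force: [0.9, -0.7, 0.8]
width: 11.0
gripper_force: 61.6
```

```bash
python3 - <<'E'
from h import *
s=ctrl.read_state();print(s['eef_pos'],s['tool_rot'],s['force'],s['torque'])
E
```

```text
[ 467.2236263  -302.78348873  139.59198724] [-3.14088157e+00  6.38543801e-04 -3.00265832e+00] [ 0.87186266 -0.6987252   0.84740123] [-0.03362518  0.02944725  0.06603501]
```

jog_arm(
  plan=[
    {"tx": 0,"ty": 0,"tz": 0,"wx": 0,"wy": 0,"wz": 0,"claw": 0.8},
    {"tx": 0,"ty": 0,"tz": 0,"wx": 0,"wy": 0,"wz": 0,"claw": 0.6},
    {"tx": 0,"ty": 0,"tz": 0,"wx": 0,"wy": 0,"wz": 0,"claw": 0.5},
    {"tx": 0,"ty": 0,"tz": 0,"wx": 0,"wy": 0,"wz": 0,"claw": 0.5},
    {"tx": 0,"ty": 0,"tz": 0,"wx": 0,"wy": 0,"wz": 0,"claw": 0.5},
    {"tx": 0,"ty": 0,"tz": 0,"wx": 0,"wy": 0,"wz": 0,"claw": 0.5},
    {"tx": 0,"ty": 0,"tz": -0.05,"wx": 0,"wy": 0,"wz": 0,"claw": 0.5},
    {"tx": 0,"ty": 0,"tz": -0.12,"wx": 0,"wy": 0,"wz": 0,"claw": 0.5},
    {"tx": 0,"ty": 0,"tz": -0.2,"wx": 0,"wy": 0,"wz": 0,"claw": 0.5},
    {"tx": 0,"ty": 0,"tz": -0.3,"wx": 0,"wy": 0,"wz": 0,"claw": 0.4},
    {"tx": 0,"ty": 0,"tz": -0.35,"wx": 0,"wy": 0,"wz": 0,"claw": 0.3},
    {"tx": 0,"ty": 0,"tz": -0.35,"wx": 0,"wy": 0,"wz": 0,"claw": 0.3},
  ],
)

```text
clock: 10.4
eef_pos: [468.3, -303.3, 246.4]
tool_rot: [-3.139, 0.004, -3.003]
force: [-0.6, -0.3, 0.3]
width: 60.1
gripper_force: 0.0
```

```bash
python3 - <<'E'
from h import *
S=shot('side');save(S,'side5.png')
C=cloud(S);I=S['img'].astype(int);b=I[...,2]>I[...,0]+40
q=C[b&(abs(C[...,0]-467)<110)&(abs(C[...,1]+302)<90)&(C[...,2]>30)]
print(len(q),cv2.minAreaRect(q[:,:2].astype(np.float32)),np.percentile(q[:,2],[1,50,99]))
cv2.imwrite('pics/s5c.png',cv2.resize(S['img'][60:220,170:340,::-1],None,fx=3.,fy=3.))
b=[467.2,-302.4,244,187.98]
b=goto(b,[[500,-10,244,180]]); b=goto(b,[[557,284,200,180]])
E
```

```text
893 ((465.9639587402344, -301.1073303222656), (120.74391174316406, 84.4857177734375), 8.229999542236328) [ 41.85190476 103.91479688 129.35817732]
t [-0.244  0.95   0.   ] wz 0.089 -> [500.13 -10.   244.   179.97]
t [-0.189  0.98   0.147] wz -0.0 -> [556.98 283.97 199.9  179.97]
```

View pics/s5c.png

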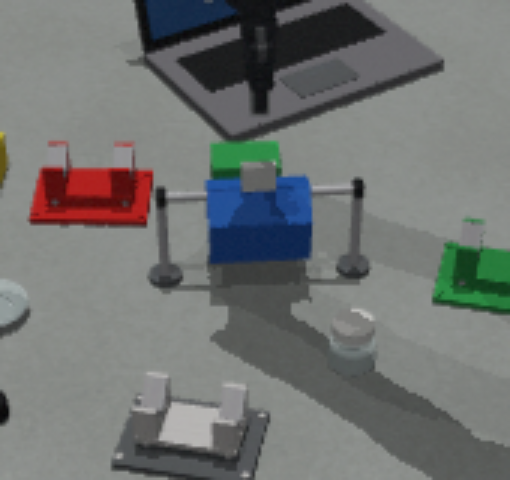

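The cover hangs level astride the bar's middle (crop 258,220), aligned at 8°, and is let go. On to the lens.

jog_arm(
  plan=[
    {"tx": -0.244,"ty": 0.95,"tz": 0,"wx": 0,"wy": 0,"wz": 0.089,"claw": 0.2},
    {"tx": -0.244,"ty": 0.95,"tz": 0,"wx": 0,"wy": 0,"wz": 0.089,"claw": 0},
    {"tx": -0.244,"ty": 0.95,"tz": 0,"wx": 0,"wy": 0,"wz": 0.089,"claw": 0},
    {"tx": -0.244,"ty": 0.95,"tz": 0,"wx": 0,"wy": 0,"wz": 0.089,"claw": 0},
    {"tx": -0.244,"ty": 0.95,"tz": 0,"wx": 0,"wy": 0,"wz": 0.089,"claw": 0},
    {"tx": -0.244,"ty": 0.95,"tz": 0,"wx": 0,"wy": 0,"wz": 0.089,"claw": 0},
    {"tx": -0.244,"ty": 0.95,"tz": 0,"wx": 0,"wy": 0,"wz": 0.089,"claw": 0},
    {"tx": -0.244,"ty": 0.95,"tz": 0,"wx": 0,"wy": 0,"wz": 0.089,"claw": 0},
  ],
)

```text
clock: 11.25
eef_pos: [499.2, -8.9, 242.9]
tool_rot: [-3.141, -0.003, -3.139]
force: [0.7, -0.3, 0.0]
width: 85.1
gripper_force: 0.0
```

jog_arm(
  plan=[
    {"tx": -0.189,"ty": 0.98,"tz": 0.147,"wx": 0,"wy": 0,"wz": 0,"claw": 0},
    {"tx": -0.189,"ty": 0.98,"tz": 0.147,"wx": 0,"wy": 0,"wz": 0,"claw": 0},
    {"tx": -0.189,"ty": 0.98,"tz": 0.147,"wx": 0,"wy": 0,"wz": 0,"claw": 0},
    {"tx": -0.189,"ty": 0.98,"tz": 0.147,"wx": 0,"wy": 0,"wz": 0,"claw": 0},
    {"tx": -0.189,"ty": 0.98,"tz": 0.147,"wx": 0,"wy": 0,"wz": 0,"claw": 0},
    {"tx": -0.189,"ty": 0.98,"tz": 0.147,"wx": 0,"wy": 0,"wz": 0,"claw": 0},
    {"tx": -0.189,"ty": 0.98,"tz": 0.147,"wx": 0,"wy": 0,"wz": 0,"claw": 0},
    {"tx": -0.189,"ty": 0.98,"tz": 0.147,"wx": 0,"wy": 0,"wz": 0,"claw": 0},
    {"tx": -0.189,"ty": 0.98,"tz": 0.147,"wx": 0,"wy": 0,"wz": 0,"claw": 0},
  ],
)

```text
clock: 12.15
eef_pos: [557.4, 280.4, 199.5]
tool_rot: [-3.139, -0.001, 3.137]
force: [-0.1, -0.3, -1.2]
width: 85.2
gripper_force: 0.0
```

```bash
python3 - <<'E'
from h import *
s=ctrl.read_state();print(s['eef_pos'],s['tool_rot'],s['width'])
T=shot('top');S=shot('side')
for p in(T,S):
    C=cloud(p);X,Y,Z=C[...,0],C[...,1],C[...,2];I=p['img'].astype(int)
    q=C[(X>470)&(X<650)&(Y>250)&(Y<330)&(Z>38)&(Z<60)]
    if len(q)>5:print(len(q),q.mean(0),cv2.minAreaRect(q[:,:2].astype(np.float32)))
    m=(abs(X-521)<60)&(abs(Y+13)<50)&(Z>50)&(Z<78)
    for sx in(0,1):
        q=C[m&((X>521)==sx)];print('cheek',sx,len(q),q.mean(0),cv2.minAreaRect(q[:,:2].astype(np.float32)))
C=cloud(T)
I=T['img'];cv2.imwrite('pics/t6c.png',cv2.resize(I[160:225,235:290,::-1],None,fx=9,fy=9,interpolation=cv2.INTER_CUBIC))
print(ctrl.read_state()['eef_pos'])
E
```

```text
[557.41952991 280.42153285 199.4637501 ] [-3.13886793e+00 -8.04805706e-04  3.13723558e+00] 85.17604261038746
194 [557.09144598 281.62542683  49.5893506 ] ((557.8867797851562, 282.9327697753906), (124.18138885498047, 30.1319580078125), 8.339655876159668)
cheek 0 121 [479.66686857  -5.99382189  61.89876291] ((480.1791076660156, -6.3631744384765625), (60.04437255859375, 25.870912551879883), 82.07772064208984)
cheek 1 119 [562.57743982 -16.87330685  61.75052866] ((563.9124755859375, -17.513643264770508), (59.24000930786133, 25.754898071289062), 83.43939971923828)
476 [554.8043208  289.62869127  47.02498233] ((555.6273193359375, 286.2560729980469), (131.22006225585938, 33.918701171875), 0.10167448967695236)
cheek 0 113 [475.68633881  -8.02008125  59.73033124] ((476.6224670410156, -7.088573455810547), (65.83704376220703, 25.699207305908203), 83.56643676757812)
cheek 1 105 [558.29979905 -23.40969868  59.42161805] ((558.9055786132812, -19.71950912475586), (65.67876434326172, 25.694217681884766), 85.6737060546875)
[557.56197391 280.73785352 200.1780622 ]
```

View pics/t6c.png

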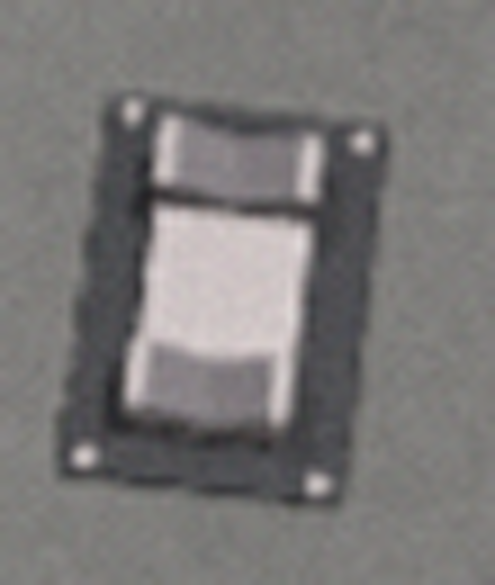

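The V-block stands up with its cheeks at crop (240,158) and (210,382). The V's centre is ≈(520.3,−12.9) with yaw ≈ −8.4°.

jog_arm(
  plan=[
    {"tx": 0,"ty": 0.019,"tz": 0.1,"wx": 0,"wy": 0,"wz": 0,"claw": 0},
    {"tx": 0,"ty": 0.019,"tz": 0.2,"wx": 0,"wy": 0,"wz": 0,"claw": 0},
    {"tx": 0,"ty": 0.019,"tz": 0.3,"wx": 0,"wy": 0,"wz": 0,"claw": 0},
    {"tx": 0,"ty": 0.019,"tz": 0.4,"wx": 0,"wy": 0,"wz": 0,"claw": 0},
    {"tx": 0,"ty": 0.019,"tz": 0.4,"wx": 0,"wy": 0,"wz": 0,"claw": 0},
    {"tx": 0,"ty": 0.019,"tz": 0.4,"wx": 0,"wy": 0,"wz": 0,"claw": 0},
    {"tx": 0,"ty": 0.019,"tz": 0.4,"wx": 0,"wy": 0,"wz": 0,"claw": 0},
    {"tx": 0,"ty": 0.019,"tz": 0.4,"wx": 0,"wy": 0,"wz": 0,"claw": 0},
  ],
)

```text
clock: 13.05
eef_pos: [558.2, 289.9, 82.1]
tool_rot: [3.14, 0.003, 3.14]
force: [0.1, -0.3, 0.1]
width: 85.6
gripper_force: 0.0
```

jog_arm(
  plan=[
    {"tx": 0,"ty": -0.012,"tz": 0,"wx": 0,"wy": 0,"wz": 0,"claw": 0},
    {"tx": 0,"ty": -0.012,"tz": 0.07,"wx": 0,"wy": 0,"wz": 0,"claw": 0},
    {"tx": 0,"ty": -0.012,"tz": 0.14,"wx": 0,"wy": 0,"wz": 0,"claw": 0},
    {"tx": 0,"ty": -0.012,"tz": 0.19,"wx": 0,"wy": 0,"wz": 0,"claw": 0},
    {"tx": 0,"ty": -0.012,"tz": 0.206,"wx": 0,"wy": 0,"wz": 0,"claw": 0},
    {"tx": 0,"ty": -0.012,"tz": 0.206,"wx": 0,"wy": 0,"wz": 0,"claw": 0},
    {"tx": 0,"ty": -0.012,"tz": 0.206,"wx": 0,"wy": 0,"wz": 0,"claw": 0},
  ],
)

```text
clock: 13.75
eef_pos: [557.5, 286.2, 19.0]
tool_rot: [3.141, 0.001, 3.141]
force: [0.9, -0.1, 1.2]
width: 85.4
gripper_force: 0.0
```

jog_arm(
  plan=[
    {"tx": 0,"ty": 0,"tz": 0,"wx": 0,"wy": 0,"wz": 0,"claw": 1},
    {"tx": 0,"ty": 0,"tz": 0,"wx": 0,"wy": 0,"wz": 0,"claw": 1},
    {"tx": 0,"ty": 0,"tz": 0,"wx": 0,"wy": 0,"wz": 0,"claw": 1},
    {"tx": 0,"ty": 0,"tz": 0,"wx": 0,"wy": 0,"wz": 0,"claw": 1},
    {"tx": 0,"ty": 0,"tz": 0,"wx": 0,"wy": 0,"wz": 0,"claw": 1},
    {"tx": 0,"ty": 0,"tz": 0,"wx": 0,"wy": 0,"wz": 0,"claw": 1},
    {"tx": 0,"ty": 0,"tz": 0,"wx": 0,"wy": 0,"wz": 0,"claw": 1},
    {"tx": 0,"ty": 0,"tz": 0,"wx": 0,"wy": 0,"wz": 0,"claw": 1},
  ],
)

```text
clock: 14.55
eef_pos: [557.2, 283.6, 19.1]
tool_rot: [-3.139, -0.0, 3.14]
force: [-1.7, -4.3, 7.0]
width: 30.1
gripper_force: 58.9
```

jog_arm(
  plan=[
    {"tx": 0,"ty": 0,"tz": -0.02,"wx": 0,"wy": 0,"wz": 0,"claw": 1},
    {"tx": 0,"ty": 0,"tz": -0.05,"wx": 0,"wy": 0,"wz": 0,"claw": 1},
    {"tx": 0,"ty": 0,"tz": -0.1,"wx": 0,"wy": 0,"wz": 0,"claw": 1},
    {"tx": 0,"ty": 0,"tz": -0.17,"wx": 0,"wy": 0,"wz": 0,"claw": 1},
    {"tx": 0,"ty": 0,"tz": -0.24,"wx": 0,"wy": 0,"wz": 0,"claw": 1},
    {"tx": 0,"ty": 0,"tz": -0.31,"wx": 0,"wy": 0,"wz": 0,"claw": 1},
    {"tx": 0,"ty": 0,"tz": -0.36,"wx": 0,"wy": 0,"wz": 0,"claw": 1},
    {"tx": 0,"ty": 0,"tz": -0.38,"wx": 0,"wy": 0,"wz": 0,"claw": 1},
    {"tx": 0,"ty": 0,"tz": -0.38,"wx": 0,"wy": 0,"wz": 0,"claw": 1},
    {"tx": 0,"ty": 0,"tz": -0.38,"wx": 0,"wy": 0,"wz": 0,"claw": 1},
  ],
)

```text
clock: 15.55
eef_pos: [556.3, 285.8, 131.6]
tool_rot: [-3.141, -0.001, 3.141]
force: [-0.2, 0.1, -3.0]
width: 30.0
gripper_force: 59.5
```

```bash
python3 - <<'E'
from h import *
for i in range(3):
    S=shot('side');T=shot('top')
    s=ctrl.read_state();print(s['eef_pos'],s['tool_rot'],s['force'],s['torque'],s['width'])
for p in(T,S):
    C=cloud(p);X,Y,Z=C[...,0],C[...,1],C[...,2];I=p['img'].astype(int)
    for r in ctrl.trace(p,'lens')[:2]:
        m=r['pixels']&(Z>120)&(Z<165)&(I[...,0]>110);q=C[m]
        print(r['score'],np.round(r['extent']),len(q))
        if len(q)>9:print(q.mean(0),cv2.minAreaRect(q[:,:2].astype(np.float32)),np.percentile(q,[1,99],axis=0).round(1).tolist())
cv2.imwrite('pics/s7c.png',cv2.resize(S['img'][170:310,140:290,::-1],None,fx=3.5,fy=3.5))
b=[557,286.2,132,179.97]
goto(b,[[520.3,-12.9,132,171.5]])
E
```

```text
[556.17476351 285.63849968 131.17723336] [-3.14059677e+00 -1.89584977e-03  3.14084226e+00] [ 0.78387358 -0.3650349  -1.87862146] [ 0.02266695  0.02272733 -0.00846412] 29.990617967844006
[556.34561699 285.70271358 131.26682986] [-3.14070643e+00 -1.65042201e-03  3.14082245e+00] [ 0.32116012  0.31466787 -1.76529606] [ 0.03341792 -0.01754687 -0.02946651] 30.134482049287996
[556.59489074 285.83349179 131.61103527] [-3.14106303e+00 -1.05012810e-03  3.14081423e+00] [-0.35702232 -0.00949111 -2.20637416] [0.01744922 0.01234001 0.00119205] 30.65801298814073
0.72 [304. 242.  15.  20.] 0
0.4 [169. 166.   4.  20.] 0
0.68 [206. 252.  56.  14.] 212
[546.28148191 292.15132784 157.88458479] ((554.2507934570312, 288.8976745605469), (129.6177520751953, 31.82493782043457), 0.01611967198550701) [[490.4, 273.3, 143.6], [617.5, 302.8, 164.6]]
0.62 [195. 341.  60.  30.] 0
t [ 0.122 -0.997 -0.   ] wz 0.094 -> [520.24 -12.88 132.   171.51]
```

View pics/s7c.png

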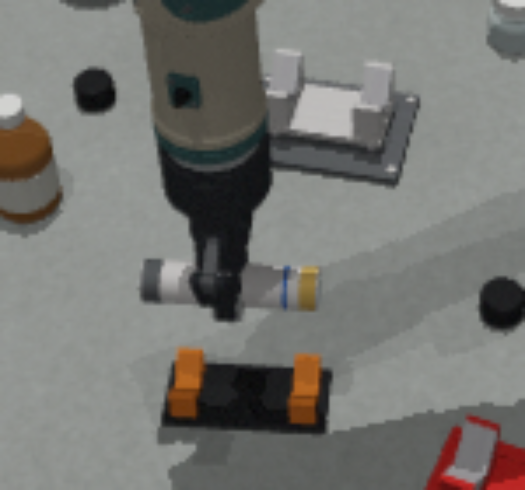

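The barrel is gripped near its middle (crop 231,287) and level; the cradle is empty. Now it goes over to the V.

jog_arm(
  plan=[
    {"tx": 0.01,"ty": -0.06,"tz": 0,"wx": 0,"wy": 0,"wz": 0.01,"claw": 1},
    {"tx": 0.02,"ty": -0.15,"tz": 0,"wx": 0,"wy": 0,"wz": 0.02,"claw": 1},
    {"tx": 0.04,"ty": -0.27,"tz": 0,"wx": 0,"wy": 0,"wz": 0.03,"claw": 1},
    {"tx": 0.05,"ty": -0.39,"tz": 0,"wx": 0,"wy": 0,"wz": 0.04,"claw": 1},
    {"tx": 0.06,"ty": -0.51,"tz": 0,"wx": 0,"wy": 0,"wz": 0.05,"claw": 1},
    {"tx": 0.08,"ty": -0.63,"tz": 0,"wx": 0,"wy": 0,"wz": 0.06,"claw": 1},
    {"tx": 0.09,"ty": -0.75,"tz": 0,"wx": 0,"wy": 0,"wz": 0.07,"claw": 1},
    {"tx": 0.1,"ty": -0.86,"tz": 0,"wx": 0,"wy": 0,"wz": 0.08,"claw": 1},
    {"tx": 0.115,"ty": -0.94,"tz": 0,"wx": 0,"wy": 0,"wz": 0.09,"claw": 1},
    {"tx": 0.122,"ty": -0.997,"tz": 0,"wx": 0,"wy": 0,"wz": 0.094,"claw": 1},
    {"tx": 0.122,"ty": -0.997,"tz": 0,"wx": 0,"wy": 0,"wz": 0.094,"claw": 1},
    {"tx": 0.122,"ty": -0.997,"tz": 0,"wx": 0,"wy": 0,"wz": 0.094,"claw": 1},
  ],
)

```text
clock: 17.15
eef_pos: [520.4, -12.8, 132.4]
tool_rot: [3.141, 0.0, 2.993]
force: [0.3, 0.1, -1.9]
width: 30.2
gripper_force: 59.7
```

jog_arm(
  plan=[
    {"tx": 0,"ty": 0,"tz": 0.03,"wx": 0,"wy": 0,"wz": 0,"claw": 1},
    {"tx": 0,"ty": 0,"tz": 0.08,"wx": 0,"wy": 0,"wz": 0,"claw": 1},
    {"tx": 0,"ty": 0,"tz": 0.13,"wx": 0,"wy": 0,"wz": 0,"claw": 1},
    {"tx": 0,"ty": 0,"tz": 0.16,"wx": 0,"wy": 0,"wz": 0,"claw": 1},
    {"tx": 0,"ty": 0,"tz": 0.16,"wx": 0,"wy": 0,"wz": 0,"claw": 1},
    {"tx": 0,"ty": 0,"tz": 0.16,"wx": 0,"wy": 0,"wz": 0,"claw": 1},
  ],
)

```text
clock: 17.75
eef_pos: [520.2, -12.5, 84.2]
tool_rot: [3.141, -0.0, 2.994]
force: [0.6, 0.2, -2.4]
width: 30.1
gripper_force: 59.7
```

```bash
python3 - <<'E'
from h import *
S=shot('side');T=shot('top')
s=ctrl.read_state();print(s['clock'],s['eef_pos'],s['tool_rot'],s['force'])
cv2.imwrite('pics/s8c.png',cv2.resize(S['img'][150:250,170:300,::-1],None,fx=5,fy=5,interpolation=cv2.INTER_CUBIC))
C=cloud(S);X,Y,Z=C[...,0],C[...,1],C[...,2]
m=(abs(X-521)<85)&(abs(Y+13)<45)
I=S['img'].astype(int);r,b=I[...,0],I[...,2]
q=C[m&(r>b+60)&(Z>60)];print('brass',len(q),q.mean(0) if len(q) else '')
for x in range(440,605,8):
    q=C[m&(abs(X-x)<4)&(Z>55)];
    if len(q):print(x,len(q),np.round([q[:,1].mean(),q[:,1].min(),q[:,1].max(),q[:,2].max()],1))
E
```

```text
17.85 [520.57383485 -12.8265409   84.75585769] [3.14134016e+00 1.00436422e-03 2.99357766e+00] [-0.1378043  -0.0640891  -3.47946934]
brass 30 [471.48185063   1.93509043 135.67069209]
440 253 [ 22.6 -11.4  32.  684.8]
448 222 [ 19.8 -21.1  31.9 670.7]
456 274 [ 19.6 -14.3  32.  664.5]
464 266 [ 20.2 -20.9  31.8 639.8]
472 253 [ 19.9 -25.9  32.  625.2]
480 299 [ 17.1 -24.3  32.  605.5]
488 409 [ 12.3 -24.2  32.  592.2]
496 356 [ 16.6 -17.5  32.  577.8]
504 371 [ 14.9 -56.   32.  561.6]
512 385 [ 18.2 -32.3  32.  547.2]
520 307 [ 22.3 -21.4  32.  529.8]
528 288 [ 22.4 -51.7  32.  514.9]
536 267 [ 19.  -49.9  31.9 498.3]
544 213 [ 14.7 -47.4  31.9 483.4]
552 189 [  6.3 -47.6  32.  472.4]
560 90 [  7.1 -47.6  31.7 459.8]
568 44 [ -8.  -37.4  14.7 117.2]
576 28 [ -8.5 -24.4  10.1 117.3]
584 17 [ -9.1 -22.1  -4.  120.2]
```

View pics/s8c.png

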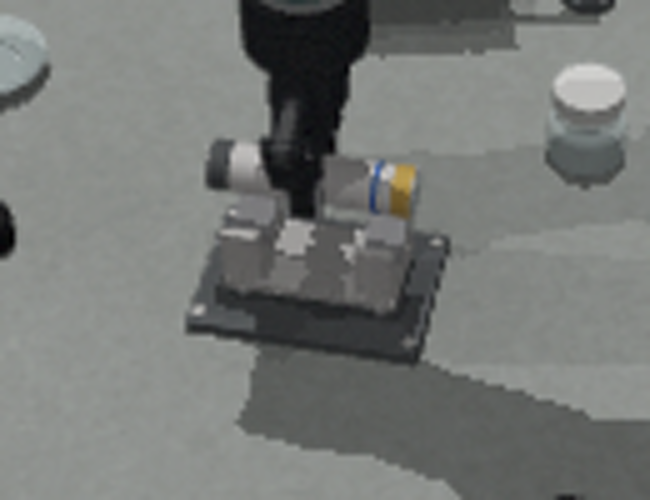

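The barrel hangs above the V (crop 312,185), between both cheeks; I check its centring relative to the block.

```bash
python3 - <<'E'
from h import *
a=np.radians(-8.4);u=np.array([np.cos(a),np.sin(a)]);v=np.array([-u[1],u[0]])
for k in('side','top'):
    p=shot(k);C=cloud(p);I=p['img'].astype(int)
    d=C[...,:2]-[520.3,-12.9];s=d@u;t=d@v;Z=C[...,2]
    bar=(abs(s)<85)&(abs(t)<22)&(Z>90)&(Z<122)
    blk=(abs(s)<75)&(abs(t)<45)&(Z>45)&(Z<78)
    for n,m in(('bar',bar),('blk',blk)):
        if m.sum()<10: print(k,n,m.sum());continue
        print(k,n,m.sum(),'s',np.percentile(s[m],[0,2,98,100]).round(1),'t',np.percentile(t[m],[0,2,98,100]).round(1),'zmax',Z[m].max().round(1))
    for n,lo,hi in(('barL',-65,-40),('barR',40,65)):
        m=bar&(s>lo)&(s<hi)
        if m.sum()>5: print(n,m.sum(),'t mean',t[m].mean().round(1),'range',t[m].min().round(1),t[m].max().round(1),'z',np.percentile(Z[m],97).round(1))
E
```

```text
side bar 342 s [-66.9 -66.   61.6  63.9] t [-21.5 -12.4  20.1  21.7] zmax 121.3
side blk 205 s [-57.9 -56.8  52.1  53.2] t [-21.  -19.5  30.6  32.9] zmax 70.2
barL 83 t mean 8.6 range -12.2 20.4 z 117.1
barR 76 t mean 9.6 range -10.3 20.0 z 118.3
top bar 0
top blk 0
```

jog_arm(
  plan=[
    {"tx": 0,"ty": 0,"tz": 0.03,"wx": 0,"wy": 0,"wz": 0,"claw": 1},
    {"tx": 0,"ty": 0,"tz": 0.06,"wx": 0,"wy": 0,"wz": 0,"claw": 1},
    {"tx": 0,"ty": 0,"tz": 0.085,"wx": 0,"wy": 0,"wz": 0,"claw": 1},
    {"tx": 0,"ty": 0,"tz": 0.1,"wx": 0,"wy": 0,"wz": 0,"claw": 1},
    {"tx": 0,"ty": 0,"tz": 0.108,"wx": 0,"wy": 0,"wz": 0,"claw": 1},
    {"tx": 0,"ty": 0,"tz": 0.108,"wx": 0,"wy": 0,"wz": 0,"claw": 1},
    {"tx": 0,"ty": 0,"tz": 0.108,"wx": 0,"wy": 0,"wz": 0,"claw": 1},
  ],
)

```text
clock: 18.65
eef_pos: [519.7, -13.6, 51.9]
tool_rot: [-3.141, -0.001, 2.993]
force: [-0.5, -2.0, -1.7]
width: 30.1
gripper_force: 59.9
```

jog_arm(
  plan=[
    {"tx": 0,"ty": 0,"tz": 0.004,"wx": 0,"wy": 0,"wz": 0,"claw": 1},
    {"tx": 0,"ty": 0,"tz": 0.006,"wx": 0,"wy": 0,"wz": 0,"claw": 1},
    {"tx": 0,"ty": 0,"tz": 0.006,"wx": 0,"wy": 0,"wz": 0,"claw": 1},
  ],
)

```text
clock: 18.95
eef_pos: [519.8, -13.6, 50.5]
tool_rot: [-3.141, -0.0, 2.993]
force: [-3.3, -3.1, 4.7]
width: 30.2
gripper_force: 60.5
```

jog_arm(
  plan=[
    {"tx": 0,"ty": -0.004,"tz": 0,"wx": 0,"wy": 0,"wz": 0,"claw": 1},
    {"tx": 0,"ty": -0.004,"tz": 0,"wx": 0,"wy": 0,"wz": 0,"claw": 1},
    {"tx": 0,"ty": -0.004,"tz": 0,"wx": 0,"wy": 0,"wz": 0,"claw": 1},
  ],
)

```text
clock: 19.25
eef_pos: [520.1, -14.6, 50.4]
tool_rot: [-3.141, 0.001, 2.993]
force: [-2.1, -3.2, 3.6]
width: 30.1
gripper_force: 60.4
```

jog_arm(
  plan=[
    {"tx": 0,"ty": 0,"tz": 0,"wx": 0,"wy": 0,"wz": 0,"claw": 0.6},
    {"tx": 0,"ty": 0,"tz": 0,"wx": 0,"wy": 0,"wz": 0,"claw": 0.5},
    {"tx": 0,"ty": 0,"tz": 0,"wx": 0,"wy": 0,"wz": 0,"claw": 0.4},
    {"tx": 0,"ty": 0,"tz": 0,"wx": 0,"wy": 0,"wz": 0,"claw": 0.3},
    {"tx": 0,"ty": 0,"tz": 0,"wx": 0,"wy": 0,"wz": 0,"claw": 0.3},
    {"tx": 0,"ty": 0,"tz": 0,"wx": 0,"wy": 0,"wz": 0,"claw": 0.3},
  ],
)

```text
clock: 19.85
eef_pos: [519.9, -14.1, 50.0]
tool_rot: [3.141, 0.0, 2.993]
force: [-0.5, -0.6, 0.1]
width: 59.7
gripper_force: 0.0
```

Now rise clear, shut the fingers and look.

jog_arm(
  plan=[
    {"tx": 0,"ty": 0,"tz": -0.06,"wx": 0,"wy": 0,"wz": 0,"claw": 0.3},
    {"tx": 0,"ty": 0,"tz": -0.14,"wx": 0,"wy": 0,"wz": 0,"claw": 0.3},
    {"tx": 0,"ty": 0,"tz": -0.25,"wx": 0,"wy": 0,"wz": 0,"claw": 0.3},
    {"tx": 0,"ty": 0,"tz": -0.3,"wx": 0,"wy": 0,"wz": 0,"claw": 0.6},
    {"tx": 0,"ty": 0,"tz": -0.3,"wx": 0,"wy": 0,"wz": 0,"claw": 1},
    {"tx": 0,"ty": 0,"tz": -0.3,"wx": 0,"wy": 0,"wz": 0,"claw": 1},
    {"tx": 0,"ty": 0,"tz": -0.3,"wx": 0,"wy": 0,"wz": 0,"claw": 1},
    {"tx": 0,"ty": 0,"tz": -0.3,"wx": 0,"wy": 0,"wz": 0,"claw": 1},
    {"tx": 0,"ty": 0,"tz": -0.3,"wx": 0,"wy": 0,"wz": 0,"claw": 1},
    {"tx": 0,"ty": 0,"tz": -0.3,"wx": 0,"wy": 0,"wz": 0,"claw": 1},
    {"tx": 0,"ty": 0,"tz": -0.3,"wx": 0,"wy": 0,"wz": 0,"claw": 1},
    {"tx": 0,"ty": 0,"tz": -0.3,"wx": 0,"wy": 0,"wz": 0,"claw": 1},
  ],
)

```text
clock: 21.05
eef_pos: [519.8, -14.3, 140.0]
tool_rot: [-3.142, -0.0, 2.993]
force: [-0.4, 0.9, 0.1]
width: -0.3
gripper_force: 0.0
```

```bash
python3 - <<'E'
from h import *
a=np.radians(-8.4);u=np.array([np.cos(a),np.sin(a)]);v=np.array([-u[1],u[0]])
for k in('side','top'):
    p=shot(k);C=cloud(p)
    d=C[...,:2]-[520.3,-12.9];s=d@u;t=d@v;Z=C[...,2]
    bar=(abs(s)<85)&(abs(t)<26)&(Z>70)&(Z<92)
    blk=(abs(s)<75)&(abs(t)<45)&(Z>45)&(Z<69)&(abs(t)>18)
    for n,m in(('bar',bar),('blk',blk),('barL',bar&(s<-35)),('barR',bar&(s>35))):
        if m.sum()<10: print(k,n,m.sum());continue
        print(k,n,m.sum(),'s',np.percentile(s[m],[0,2,98,100]).round(1),'t',np.percentile(t[m],[0,2,50,98,100]).round(1),'z97',np.percentile(Z[m],97).round(1))
    if k=='side':
        cv2.imwrite('pics/s9c.png',cv2.resize(p['img'][150:250,170:300,::-1],None,fx=5,fy=5,interpolation=cv2.INTER_CUBIC))
s=ctrl.read_state();print(s['clock'],s['eef_pos'],s['tool_rot'],s['force'],s['width'])
E
```

```text
side bar 304 s [-66.6 -63.9  60.8  64. ] t [-14.9 -10.8   4.7  15.1  17. ] z97 83.9
side blk 128 s [-57.7 -56.4  52.2  53.1] t [-37.1 -33.7  25.   30.9  32.3] z97 68.4
side barL 75 s [-66.6 -65.8 -36.5 -36. ] t [-11.1 -10.5   4.   14.3  16.3] z97 84.2
side barR 66 s [35.6 35.7 62.2 64. ] t [-11.1  -9.4   5.3  15.3  16.2] z97 83.9
top bar 0
top blk 0
top barL 0
top barR 0
21.15 [519.90822594 -14.2717834  140.08687631] [ 3.14158214e+00 -1.33978571e-05  2.99316073e+00] [ 0.23986137 -0.05012044 -1.18978381] 0.11477283403526353
```

View pics/s9c.png

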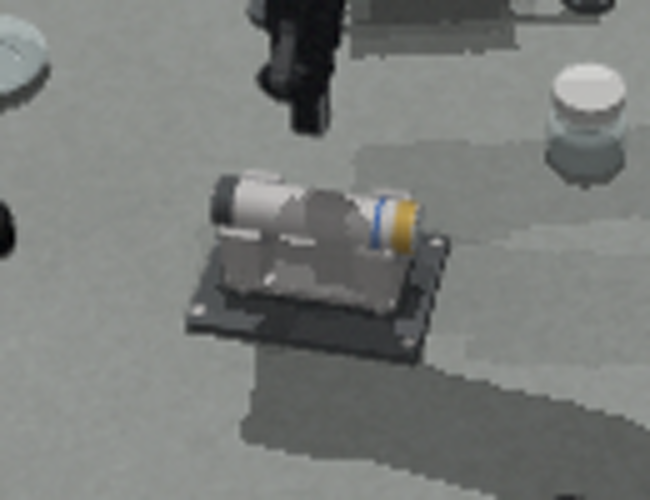

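The barrel lies seated, level and centred within ~1 mm (crop 315,215), with shut fingers above its middle. Pushing down in steps.

jog_arm(
  plan=[
    {"tx": 0,"ty": 0,"tz": 0.06,"wx": 0,"wy": 0,"wz": 0,"claw": 1},
    {"tx": 0,"ty": 0,"tz": 0.12,"wx": 0,"wy": 0,"wz": 0,"claw": 1},
    {"tx": 0,"ty": 0,"tz": 0.16,"wx": 0,"wy": 0,"wz": 0,"claw": 1},
    {"tx": 0,"ty": 0,"tz": 0.18,"wx": 0,"wy": 0,"wz": 0,"claw": 1},
    {"tx": 0,"ty": 0,"tz": 0.19,"wx": 0,"wy": 0,"wz": 0,"claw": 1},
    {"tx": 0,"ty": 0,"tz": 0.195,"wx": 0,"wy": 0,"wz": 0,"claw": 1},
    {"tx": 0,"ty": 0,"tz": 0.2,"wx": 0,"wy": 0,"wz": 0,"claw": 1},
    {"tx": 0,"ty": 0,"tz": 0.2,"wx": 0,"wy": 0,"wz": 0,"claw": 1},
    {"tx": 0,"ty": 0,"tz": 0.2,"wx": 0,"wy": 0,"wz": 0,"claw": 1},
  ],
)

```text
clock: 22.05
eef_pos: [519.8, -14.3, 81.0]
tool_rot: [3.142, 0.0, 2.993]
force: [-2.4, -0.5, 5.9]
width: -0.1
gripper_force: 3.0
```

```bash
python3 - <<'E'
from h import *
for i in range(4):
    shot('side');s=ctrl.read_state();print(s['clock'],s['eef_pos'].round(2),s['tool_rot'].round(3),s['force'].round(2))
E
```

```text
22.1 [519.79 -14.32  81.05] [3.142 0.    2.993] [-2.55  0.33  5.46]
22.15 [519.78 -14.28  81.08] [3.141 0.    2.993] [-1.29  0.03  6.38]
22.2 [519.77 -14.32  81.08] [3.142 0.    2.993] [-1.84  0.03  5.94]
22.25 [519.77 -14.31  81.08] [3.141 0.    2.993] [-3.31  0.45  5.66]
```

jog_arm(
  plan=[
    {"tx": 0,"ty": 0,"tz": 0.006,"wx": 0,"wy": 0,"wz": 0,"claw": 1},
    {"tx": 0,"ty": 0,"tz": 0.012,"wx": 0,"wy": 0,"wz": 0,"claw": 1},
    {"tx": 0,"ty": 0,"tz": 0.018,"wx": 0,"wy": 0,"wz": 0,"claw": 1},
    {"tx": 0,"ty": 0,"tz": 0.023,"wx": 0,"wy": 0,"wz": 0,"claw": 1},
    {"tx": 0,"ty": 0,"tz": 0.023,"wx": 0,"wy": 0,"wz": 0,"claw": 1},
    {"tx": 0,"ty": 0,"tz": 0.023,"wx": 0,"wy": 0,"wz": 0,"claw": 1},
    {"tx": 0,"ty": 0,"tz": 0.023,"wx": 0,"wy": 0,"wz": 0,"claw": 1},
  ],
)

```text
clock: 22.95
eef_pos: [519.8, -14.3, 74.9]
tool_rot: [3.141, 0.001, 2.993]
force: [-4.2, -0.6, 13.6]
width: -0.0
gripper_force: 6.6
```

```bash
python3 - <<'E'
from h import *
for i in range(4):
    shot('side');s=ctrl.read_state();print(s['clock'],s['eef_pos'].round(2),s['tool_rot'].round(3),s['force'].round(2))
E
```

```text
23.0 [519.83 -14.29  74.9 ] [3.141e+00 1.000e-03 2.993e+00] [-5.04 -0.92 13.11]
23.05 [519.79 -14.29  74.9 ] [3.141 0.    2.993] [-3.65 -0.88 13.36]
23.1 [519.82 -14.31  74.91] [3.141e+00 1.000e-03 2.993e+00] [-3.5   0.61 13.71]
23.15 [519.8  -14.31  74.9 ] [3.141 0.    2.993] [-2.98  0.53 12.86]
```

```bash
python3 - <<'E'
from h import *
a=np.radians(-8.4);u=np.array([np.cos(a),np.sin(a)]);v=np.array([-u[1],u[0]])
p=shot('side');C=cloud(p);d=C[...,:2]-[520.3,-12.9];s=d@u;t=d@v;Z=C[...,2]
for n,lo,hi in(('L',-64,-35),('R',35,64),('all',-80,80)):
    m=(s>lo)&(s<hi)&(abs(t)<26)&(Z>62)&(Z<84)
    print(n,m.sum(),s[m].min().round(1),s[m].max().round(1),'t50',np.median(t[m]).round(1),'z97',np.percentile(Z[m],97).round(1))
I=p['img'].astype(int);q=C[(I[...,2]>I[...,0]+40)&(abs(C[...,0]-467)<110)&(abs(C[...,1]+302)<90)&(Z>30)]
print(cv2.minAreaRect(q[:,:2].astype(np.float32)),np.percentile(q[:,2],[1,99]))
st=ctrl.read_state();print(st['eef_pos'],st['force'])
E
```

```text
L 70 -63.7 -35.5 t50 4.4 z97 76.1
R 70 35.2 63.8 t50 5.8 z97 75.0
all 295 -67.1 64.2 t50 5.6 z97 76.9
((459.494384765625, -304.4079284667969), (106.66185760498047, 80.70244598388672), 7.869099140167236) [ 40.84925284 129.42048768]
[519.82670311 -14.31651452  74.92957915] [-4.27993696  0.5324307  13.8037545 ]
```

```bash
python3 -c "
from cell import ctrl
print(ctrl.finish_job())"
```

```text
the job is handed in; nothing more can be done
None
```

The job is handed in at about 23 s: the cover hangs astride the middle of the bar and is let go. The barrel lies within about 1 mm of centre in the V, held down with about 13.5 N, so the V-block has sunk roughly 7.3 of its 8 mm.

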